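# Show the matching jar lid to the inspection camera

### The job

Pick up by its knob the one lid that fits the mouth of the jar standing on the turntable, and hold it up in the air to the inspection camera: centred in front of the lens, its underside facing the lens squarely, 12 cm from the glass. Keep holding it there, still, for the picture: the job finishes with the lid in the gripper. Do not touch the camera, and leave the jars, the other lids and everything else on the boards as they are.

Things in the scene. Friction and masses are not known exactly. Their poses are not given: they have to be found in the camera images.
- jar_a: open round-bellied stoneware jar, mouth 58 mm across inside, rim 72 mm across, belly 120 mm, 95 mm tall, mouth up; origin at the centre of its underside, z up. Stands either on the turntable or on the jar board
- jar_b: open round-bellied stoneware jar, mouth 76 mm across inside, rim 90 mm across, belly 140 mm, 110 mm tall, mouth up; origin at the centre of its underside, z up. Stands either on the turntable or on the jar board
- jar_c: open round-bellied stoneware jar, mouth 94 mm across inside, rim 108 mm across, belly 160 mm, 125 mm tall, mouth up; origin at the centre of its underside, z up. Stands either on the turntable or on the jar board
- turntable: low fixed decorating turntable, a grey metal disc 170 mm across, top 30 mm above the bench; origin on its axis at bench level. One of the three jars stands on it, within 10 mm of its axis
- lid_a_knob (a point): the small stoneware lid, 70 mm across, made for the jar with the 58 mm mouth: this point is the centre of its round upright knob, z up along the lid's axis. The knob's head is a cylinder 26 mm across and 28 mm tall (14 mm above and below this point) on a 21 mm stem; the domed lid top begins 24 mm below this point. The whole lid is 66 mm tall, about 100 g, round about its axis, and lies knob up on the lid board, standing on its flange (locating ring)
- lid_a_foot (a point): the centre of the underside of that lid: the middle of its 54 mm wide flange, 50 mm below its knob's centre along the lid's axis; z from the underside to the knob
- lid_b_knob (a point): the middle stoneware lid, 88 mm across, made for the jar with the 76 mm mouth: this point is the centre of its round upright knob, z up along the lid's axis. The knob's head is a cylinder 26 mm across and 28 mm tall (14 mm above and below this point) on a 21 mm stem; the domed lid top begins 24 mm below this point. The whole lid is 66 mm tall, about 140 g, round about its axis, and lies knob up on the lid board, standing on its flange (locating ring)
- lid_b_foot (a point): the centre of the underside of that lid: the middle of its 72 mm wide flange, 50 mm below its knob's centre along the lid's axis; z from the underside to the knob
- lid_c_knob (a point): the large stoneware lid, 106 mm across, made for the jar with the 94 mm mouth: this point is the centre of its round upright knob, z up along the lid's axis. The knob's head is a cylinder 26 mm across and 28 mm tall (14 mm above and below this point) on a 21 mm stem; the domed lid top begins 24 mm below this point. The whole lid is 66 mm tall, about 190 g, round about its axis, and lies knob up on the lid board, standing on its flange (locating ring)
- lid_c_foot (a point): the centre of the underside of that lid: the middle of its 90 mm wide flange, 50 mm below its knob's centre along the lid's axis; z from the underside to the knob
- camera: fixed inspection camera on a low stand, round iron base 100 mm across; origin at the centre of the base at bench level. Its x axis is level and points away from the side to which it looks. Nothing of it is higher than 145 mm
- lens: the camera's lens inside its black ring light (80 mm across): origin at the centre of the front glass, 110 mm above the bench and 22 mm from the base's centre towards the side it looks to; z is the viewing direction, which slopes upwards, 35 degrees off vertical, towards the camera's -x; y level
- focus (a point): point in the air on the viewing line, 120 mm in front of the lens (about 208 mm above the bench); same axes as the lens
- prop_tall: loose kiln prop, pale tube 38 mm across, 60 mm tall, standing on the lid board's far strip; origin at the centre of its underside
- prop_short: the same, 40 mm tall, beside it
- turning_tool: loose potter's turning tool, 155 mm long, 15 mm thick, wooden handle and steel loop, lying on the lid board's far strip; origin under its middle, loop towards its x
- lid_board: fixed plain wooden board 300 by 430 by 18 mm (long side along its y) on which the lids, props and turning tool lie; origin at the centre of its underside on the bench
- jar_board: fixed wooden board 170 by 310 mm, top 30 mm above the bench, long side along its y, on which the other two jars stand; origin under its centre at bench level

How it is judged:
By the outcome, as a careful person would: the job done as asked, in the order asked, and still so for the second after the job is handed in, while the arm keeps its last pose, push and grip.
It also fails if it takes over 38 s, if anything falls off the work surface, if the arm or the gripper's body presses on something with over 40 N, if the wrist force passes 120 N, or if a joint passes its speed limit or range.

### The arm

A 6-joint arm with a two-finger parallel gripper is mounted at the origin on the work surface. World frame = base frame: x ahead of the robot, y to its left, z up, the work surface at z = 0. Lengths are in m, angles in rad, forces in N, time in s.
With the tool pointing down it reaches from about 0.375 to 0.9 m from the base axis. Payload 3.1 kg.
Tool frame: the origin (TCP) lies midway between the tips of the shut fingers; the grasp point (between the pads) lies 19 mm behind it; z points along the fingers, y is the direction in which the jaws open and shut (so a half turn about z gives the same grasp; the last joint's range is limited). The gripper opens to 85 mm and grips with 20 to 120 N. Pads are 22 mm wide; open, the fingers measure 114 mm over their backs; the gripper's body (76 mm by 85 mm) begins 54 mm behind the grasp point. The pads swing forward as they close: fully open they stand 13 mm farther back than shut.
Start: joints at [0.975, 0.527, 1.433, -0, 1.181, -0.178], TCP at [0.254, 0.571, 0.231] pointing down, gripper open.
Joint ranges: [-3.08, 3.08], [-0.75, 2.2], [0.22, 2.44], [-1.43, 4.57], [0, 2.65], [-2.85, 2.85]. Speed limits (rad/s): [2.79, 2.79, 3.14, 3.14, 3.14, 3.14].

### API

Orientations are given as a unit quaternion [x, y, z, w].
In Python, from station import manip gives the robot as it stands. The module is installed in compiled form; this text tells all that it offers.
- The arm moves only by the tool drive_tool, never from a script. Its argument "deltas" is one flat list of numbers, 4 for each row, row after row: the shift along the tool's x, y, z in cm, then the turn about the tool's z in degrees. A call has 1 to 12 rows; each row is the pose to reach, as a shift and turn from the pose measured when the call began, along the tool's axes at that moment; what a row does not reach only later rows make up. A row lasts 1/10 s, in which the tool goes at most 50 mm and 8.59 degrees, less where a joint would pass 70% of its speed; a pose out of reach is approached as far as the arm can. A call with a gripper value outside its range is refused whole. "hand" is the finger opening in cm, from 0 to 8.54, set as the call begins (left out, the last holds). The fingers move at their own pace and stop on an object; "squeeze" is the grip in N (left out, the last holds). Time passes only in rows, so rows that repeat a pose let the fingers close. It gives the time, the measured TCP pose, the force and the opening at its end, in the units of the state.
- manip.sense(): the state, without advancing time (a new reading comes with each control period).
- manip.snapshot(name): name is "scene" or "side" or "wrist"; returns a dict with "frame" (400x640x3 uint8, red, green, blue), "depth" (400x640 float32, m along the optical axis (not along the pixel's ray), 0 where there is no reading), "fx", "fy", "cx", "cy" (pixels), "R" (3x3) and "t" (3): a world point X has camera coordinates R X + t. Camera axes: x right, y down, z forward; pixel columns grow to the right and rows downward; lengths in m; the calibration is good to about 2 mm. A picture is of the moment at which its call begins.
- manip.sign_off(): hands the job in, once; it reports no verdict.
The state is a dict: "t": time; "q": joint angles; "qd": joint speeds; "tau": joint torques, N m; "tcp_pos": TCP position; "tool_rot": TCP orientation; "force": force on the tool from outside, world axes, zero at the start; "ft_torque": the same for the moment, N m; "finger_gap": opening from 0.0 (shut) to 1.0 (fully open).
Only numpy, scipy, OpenCV 4.12 (cv2) and the standard library are available. Lean on these libraries where they do the work, as an engineer would, in place of code of your own. Each camera call takes 0.05 s, during which the arm holds its last target.

## Working session

There is one attempt and no reset: what is moved stays moved. The work goes in short steps, Python scripts to look and compute and a tool call to move; the robot and the scene stay as the last step left them, time stands still between calls to the robot, and variables do not carry over. Pictures are saved under pics/ and viewed, and the job is handed in when it is done.

Besides the shell and the picture viewer there is one more tool, called after ">>>" by a JSON object that holds its "name" and its "arguments". drive_tool: Moves the arm, as the interface text tells. Its arguments: {"type":"object","properties":{"deltas":{"type":"array"},"hand":{"type":"number"},"squeeze":{"type":"number"}},"required":["deltas"]}

```bash
mkdir -p pics; cat > h.py <<'E'
import numpy as np,cv2
from station import manip
def snap(n,f):
    s=manip.snapshot(n); cv2.imwrite(f'pics/{f}.png',s['frame'][:,:,::-1]); np.savez(f'{f}.npz',**s); return s
def ray(s,u,v):
    d=np.array([(u-s['cx'])/s['fx'],(v-s['cy'])/s['fy'],1.]); R=s['R'];return -R.T@s['t'],R.T@d
def onz(s,u,v,z):
    o,d=ray(s,u,v); return o+d*(z-o[2])/d[2]
def cloud(s):
    v,u=np.mgrid[:400,:640]; D=s['depth']; P=np.stack([(u-s['cx'])/s['fx']*D,(v-s['cy'])/s['fy']*D,D],-1)
    return (P-s['t'])@s['R']
E
python3 - <<'E'
from h import *
for n in('scene','side','wrist'):
    s=snap(n,n+'0'); print(n,s['R'].round(3).tolist(),(-s['R'].T@s['t']).round(3),s['fx'],(s['depth']>0).mean())
print(manip.sense())
E
```

```text
scene [[-0.302, 0.953, -0.023], [0.596, 0.17, -0.785], [-0.744, -0.251, -0.62]] [1.474 0.337 0.954] 409.7437264993124 0.993078125
side [[0.939, -0.344, -0.021], [-0.188, -0.458, -0.869], [0.289, 0.82, -0.495]] [ 0.23  -0.808  0.651] 376.70614004592994 0.995984375
wrist [[0.406, 0.914, -0.003], [0.865, -0.383, 0.324], [0.295, -0.134, -0.946]] [0.175 0.604 0.374] 289.1741502781444 0.9959453125
{'t': 0.15, 'q': array([ 9.74490688e-01,  5.28262349e-01,  1.43360804e+00,  1.57750385e-05,
        1.18138385e+00, -1.78541238e-01]), 'qd': array([ 0.00197024, -0.00148819, -0.00503303,  0.00084506,  0.00025294,
       -0.00118054]), 'tau': array([ 1.11667523e-03, -4.42744231e+01, -1.78275955e+01, -1.76907420e-04,
        5.71265467e-03, -1.55919864e-06]), 'tcp_pos': array([0.25325704, 0.57079633, 0.23055242]), 'tool_rot': array([ 2.07369391e-01,  9.78262360e-01, -7.66465203e-04, -3.20631612e-04]), 'force': array([0.42517732, 1.70281575, 0.25925856]), 'ft_torque': array([0.00995849, 0.05274074, 0.03403147]), 'finger_gap': 1.0016236556451206}
```

View pics/scene0.png

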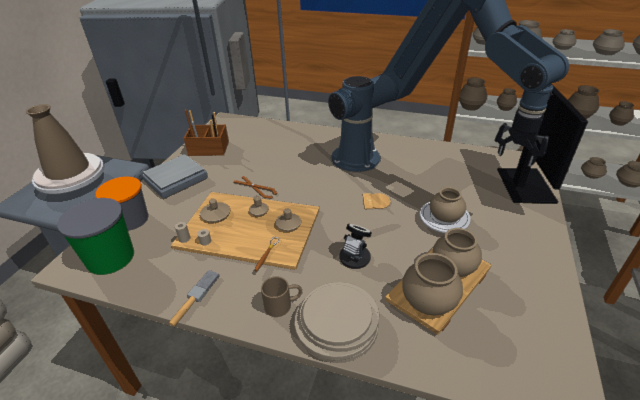

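View pics/side0.png

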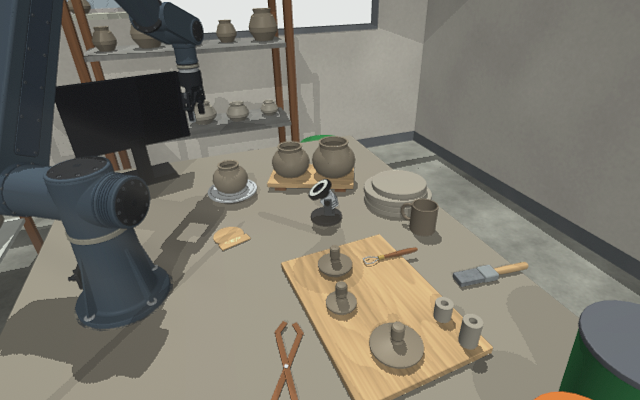

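View pics/wrist0.png

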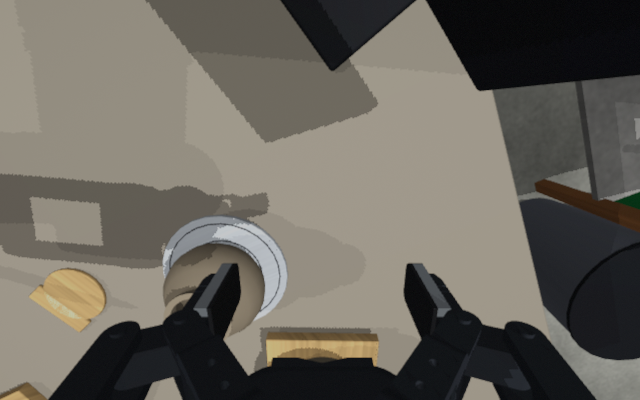

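The jar on the turntable, at scene (448,205) and side (230,177), looks the smallest. Three lids show on the board, at scene (214,210), (258,206) and (288,220). The camera stand is at scene (355,250). Next I'll measure the sizes.

```bash
python3 - <<'E'
from h import *
def L(f): return dict(np.load(f+'.npz'))
for f in('scene0','side0'):
    s=L(f);P=cloud(s)
    print(f)
    # regions of stuff above board
    cx={'scene0':dict(tt=(400,170,480,240),jb=(385,225,495,325),lids=(175,190,325,270),cam=(335,215,375,270)),
        'side0':dict(tt=(205,155,262,206),jb=(265,130,360,190),lids=(280,235,490,400),cam=(300,172,345,230))}[f]
    for k,(a,b,c,d) in cx.items():
        Q=P[b:d,a:c]; 
        m=(Q[...,2]>{'tt':.115,'jb':.125,'lids':.066,'cam':.05}[k]).astype(np.uint8)
        n,lab,st,ce=cv2.connectedComponentsWithStats(m)
        for i in range(1,n):
            if st[i,4]<12: continue
            q=Q[lab==i]; (c0,r)=cv2.minEnclosingCircle(q[:,:2].astype(np.float32))
            print(k,'px',(ce[i]+[a,b]).round(0),st[i,4],'c',np.round(c0,3),'d',round(2*r,3),'zmax',np.percentile(q[:,2],98).round(3))
s=L('side0');cv2.imwrite('pics/z1.png',cv2.resize(s['frame'][225:395,270:500,::-1],None,fx=3.4,fy=3.4))
s=L('scene0');cv2.imwrite('pics/z2.png',cv2.resize(s['frame'][180:340,170:500,::-1],None,fx=2.4,fy=2.4))
s=L('side0');cv2.imwrite('pics/z3.png',cv2.resize(s['frame'][130:235,200:360,::-1],None,fx=5,fy=5))
E
```

```text
scene0
tt px [450. 194.] 141 c [0.32  0.399] d 0.077 zmax 0.127
tt px [459. 233.] 208 c [0.99  0.389] d 0.974 zmax 0.142
jb px [460. 239.] 320 c [0.99  0.389] d 0.974 zmax 0.142
jb px [435. 274.] 913 c [1.059 0.364] d 0.831 zmax 0.157
lids px [257. 199.] 47 c [ 0.474 -0.238] d 0.027 zmax 0.085
lids px [213. 202.] 52 c [ 0.994 -0.026] d 1.203 zmax 0.085
lids px [287. 212.] 50 c [ 0.509 -0.112] d 0.029 zmax 0.085
lids px [180. 226.] 97 c [ 1.068 -0.051] d 1.122 zmax 0.15
cam px [356. 239.] 571 c [1.003 0.235] d 0.964 zmax 0.13
side0
tt px [228. 165.] 137 c [ 0.276 -0.187] d 1.247 zmax 0.128
jb px [333. 146.] 504 c [ 0.471 -0.186] d 1.336 zmax 0.156
jb px [290. 147.] 198 c [0.547 0.439] d 0.096 zmax 0.141
jb px [327. 183.] 42 c [0.575 0.137] d 0.048 zmax 0.131
lids px [335. 250.] 99 c [ 0.367 -0.455] d 0.759 zmax 0.086
lids px [341. 288.] 129 c [ 0.351 -0.519] d 0.627 zmax 0.085
lids px [472. 323.] 319 c [ 0.455 -0.608] d 0.603 zmax 0.08
lids px [398. 329.] 187 c [ 0.38  -0.593] d 0.526 zmax 0.085
cam px [332. 173.] 89 c [ 0.429 -0.224] d 1.236 zmax 0.21
cam px [324. 194.] 556 c [ 0.398 -0.313] d 1.047 zmax 0.129
```

View pics/z1.png

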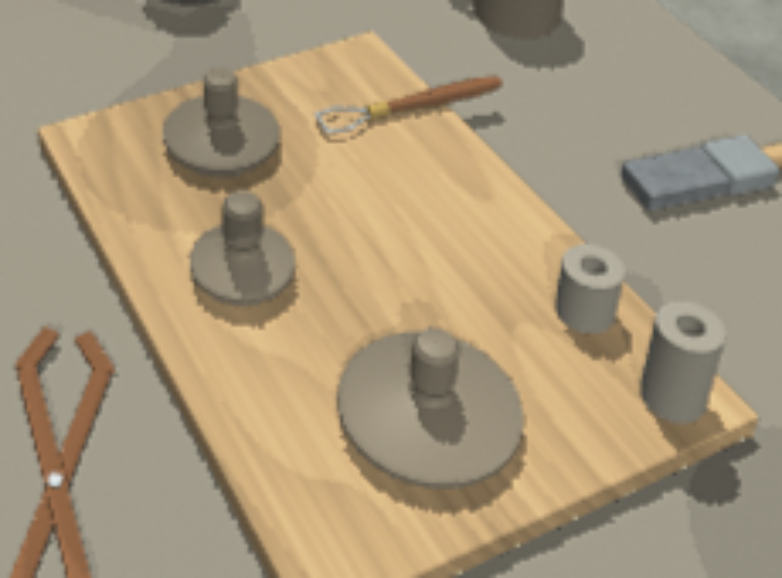

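View pics/z2.png

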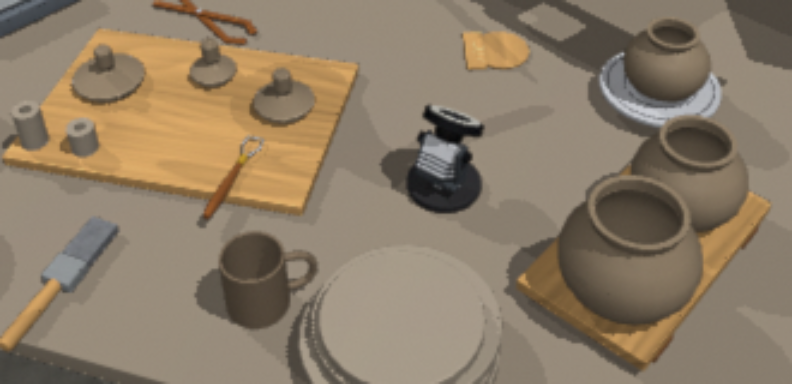

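View pics/z3.png

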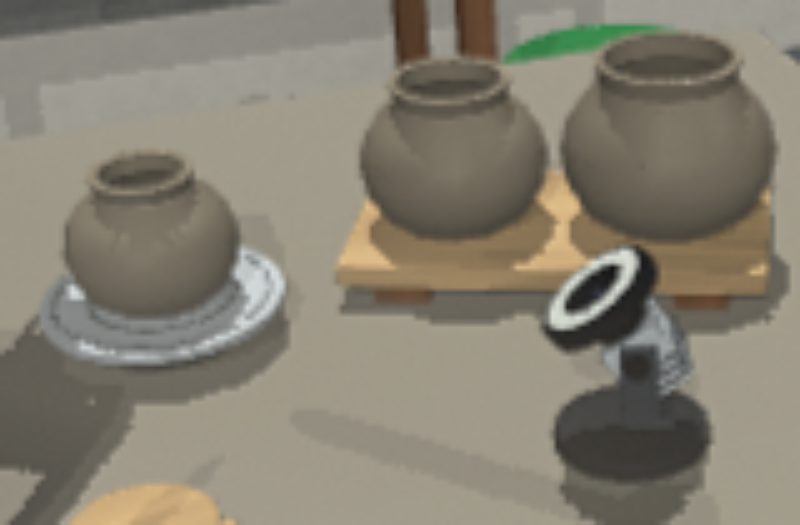

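The heights agree. The turntable jar's rim top is 0.127 (30+95 mm) and about 75 mm across, so it is jar_a. The lid to take is the smallest, with its knob near (0.474,-0.238). Next I'll measure the lid and the lens axis more precisely.

```bash
python3 - <<'E'
from h import *
def L(f): return dict(np.load(f+'.npz'))
S=L('scene0');D=L('side0')
for f,s in(('scene',S),('side',D)):
    P=cloud(s)
    for nm,c in(('a',(.474,-.238)),('b',(.509,-.112)),('lid3',None)):
        if c is None: continue
        d=np.hypot(P[...,0]-c[0],P[...,1]-c[1])
        m=(d<.025)&(P[...,2]>.066)&(P[...,2]<.1);q=P[m]
        (c0,r)=cv2.minEnclosingCircle(q[:,:2].astype(np.float32))
        top=q[q[:,2]>.081]
        w=P[(d<.06)&(P[...,2]>.03)&(P[...,2]<.06)]; c1,r1=cv2.minEnclosingCircle(w[:,:2].astype(np.float32))
        print(f,nm,'knob',np.round(c0,4),2*r,'topmean',top.mean(0).round(4),len(top),'disc',np.round(c1,4),2*r1)
    d=np.hypot(P[...,0]-.58,P[...,1]-.14)
    hsv=cv2.cvtColor(s['frame'],cv2.COLOR_RGB2HSV)
    m=(d<.09)&(P[...,2]>.07)&(P[...,2]<.15)
    v,u=np.where(m);print(' cam px',u.min(),u.max(),v.min(),v.max(),P[m].min(0).round(3),P[m].max(0).round(3))
    w=m&(hsv[...,2]>150)&(hsv[...,1]<60)
    q=P[w];v,u=np.where(w);print(' white',w.sum(),q.mean(0).round(4),u.min(),u.max(),v.min(),v.max())
    b=(d<.08)&(P[...,2]>.006)&(P[...,2]<.03);q=P[b];c1,r1=cv2.minEnclosingCircle(q[:,:2].astype(np.float32));print(' base',np.round(c1,4),2*r1)
cv2.imwrite('pics/z4.png',cv2.resize(D['frame'][170:230,295:355,::-1],None,fx=9,fy=9,interpolation=0))
cv2.imwrite('pics/z5.png',cv2.resize(S['frame'][215:275,325:385,::-1],None,fx=9,fy=9,interpolation=0))
E
```

```text
scene a knob [ 0.4737 -0.2384] 0.026823008432984352 topmean [ 0.4714 -0.2383  0.083 ] 17 disc [ 0.4734 -0.2392] 0.06956308335065842
scene b knob [ 0.5087 -0.1118] 0.028763150796294212 topmean [ 0.5084 -0.1136  0.0831] 19 disc [ 0.5076 -0.1138] 0.090006522834301
 cam px 344 371 224 250 [0.529 0.103 0.07 ] [0.613 0.185 0.133]
 white 102 [0.5838 0.1413 0.0907] 346 369 224 248
 base [0.5788 0.1385] 0.10283955186605453
side a knob [ 0.4676 -0.2423] 0.02561582438647747 topmean [ 0.4677 -0.2418  0.0831] 64 disc [ 0.4671 -0.2407] 0.07218600809574127
side b knob [ 0.5033 -0.1145] 0.027574803680181503 topmean [ 0.5023 -0.1156  0.0833] 44 disc [ 0.5035 -0.1148] 0.09040477126836777
 cam px 309 336 179 205 [0.522 0.1   0.07 ] [0.61  0.183 0.132]
 white 125 [0.5611 0.1413 0.1037] 310 334 180 202
 base [0.5764 0.1373] 0.10434253513813019
```

View pics/z4.png

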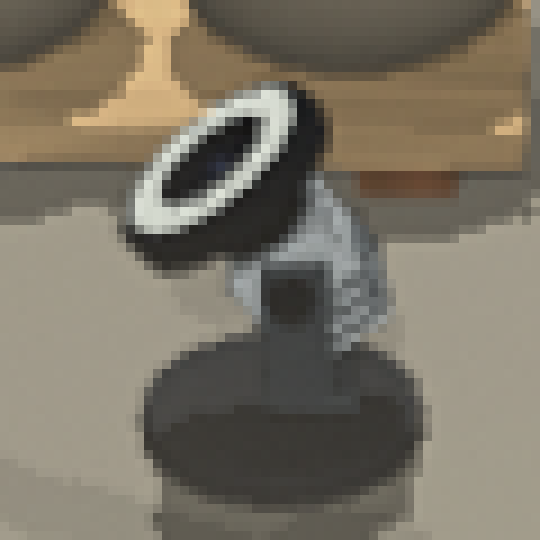

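View pics/z5.png

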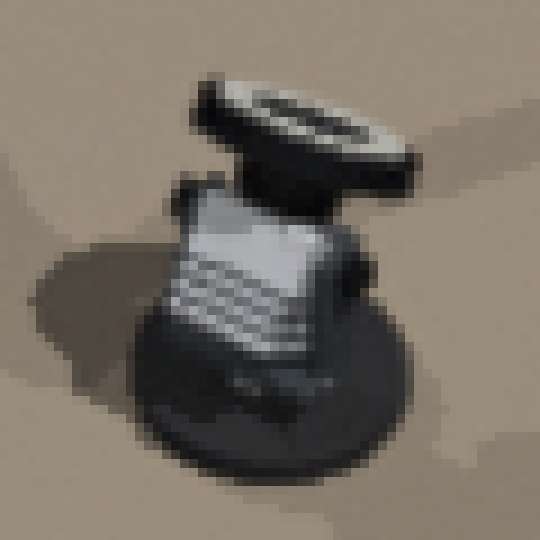

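```bash
python3 - <<'E'
from h import *
def L(f): return dict(np.load(f+'.npz'))
for f,zmin in(('scene0',.1),('side0',.06)):
    s=L(f);P=cloud(s);hsv=cv2.cvtColor(s['frame'],cv2.COLOR_RGB2HSV)
    m=np.zeros((400,640),bool)
    if f=='side0': m[178:200,308:334]=1
    else: m[223:234,345:372]=1
    w=m&(hsv[...,2]>150)&(hsv[...,1]<60)
    q=P[w]
    for _ in range(3):
        c=q.mean(0);U,S_,V=np.linalg.svd(q-c);r=(q-c)@V[2];q=q[abs(r)<max(.004,2*r.std())]
    n=V[2]*np.sign(V[2][2]);print(f,len(q),c.round(4),n.round(3),'tilt',np.degrees(np.arccos(n[2])).round(1),'az',np.degrees(np.arctan2(n[1],n[0])).round(1),r.std())
    k=cv2.findContours(w.astype(np.uint8),0,1)[0];k=max(k,key=len);e=cv2.fitEllipse(cv2.convexHull(k));print(e, onz(s,*e[0],.110).round(4))
    o,d=ray(s,*e[0]);d/=np.linalg.norm(d);np.save(f+'_ray',[o,d])
# triangulate
(o1,d1),(o2,d2)=np.load('scene0_ray.npy'),np.load('side0_ray.npy')
t=np.linalg.lstsq(np.c_[d1,-d2],o2-o1,rcond=None)[0];a,b=o1+d1*t[0],o2+d2*t[1];print('tri',a.round(4),b.round(4))
q=manip.sense();print(q['tcp_pos'])
from scipy.spatial.transform import Rotation as R
M=R.from_quat(q['tool_rot']).as_matrix();print(M.round(3));print('to lid',(M.T@(np.array([.4705,-.24,.231])-q['tcp_pos'])*100).round(2))
E
```

```text
scene0 118 [0.4539 0.1345 0.0278] [-0.622 -0.041  0.782] tilt 38.6 az -176.2 0.005773835076296393
((361.0625305175781, 224.3481903076172), (12.612893104553223, 23.534704208374023), 105.6836929321289) [0.5394 0.148  0.11  ]
side0 128 [0.5596 0.1473 0.1024] [0.082 0.473 0.877] tilt 28.7 az 80.1 0.01795285478818558
((318.0478515625, 187.32379150390625), (9.181292533874512, 21.508655548095703), 49.34725570678711) [0.5547 0.1495 0.11  ]
tri [0.5477 0.1497 0.1175] [0.5532 0.145  0.1125]
[0.25325704 0.57079633 0.23055242]
[[-0.914  0.406 -0.001]
 [ 0.406  0.914 -0.001]
 [ 0.    -0.002 -1.   ]]
to lid [-5.275e+01 -6.529e+01  5.000e-02]
```

>>> {"name": "drive_tool", "arguments": {"deltas": [-4,-3,-3,-4,-8,-6,-6,-8,-12,-8,-9,-12,-16,-11,-10,-16,-20,-14,-10,-20,-24,-17,-10,-24,-28,-19,-10,-24,-32,-22,-10,-24,-36,-24,-10,-24,-39,-26,-10,-24,-42,-28,-10,-24,-42,-28,-10,-24]}}

```text
t: 1.35
tcp_pos: [0.5262, 0.1407, 0.3304]
tool_rot: [0.002, 1.0, -0.001, 0.0]
force: [-0.2, 1.1, -0.2]
finger_gap: 0.999
```

```bash
python3 - <<'E'
from h import *
s=snap('wrist','w1');q=manip.sense();print(q['t'],q['tcp_pos'],q['tool_rot'],q['q'].round(2),(-s['R'].T@s['t']).round(4))
E
```

```text
1.4 [0.52451112 0.14268535 0.33034099] [ 1.49630619e-03  9.99998240e-01 -6.75887896e-04 -9.07800219e-04] [ 0.06  0.31  1.51 -0.    1.33 -1.51] [0.441  0.1406 0.4743]
```

View pics/w1.png

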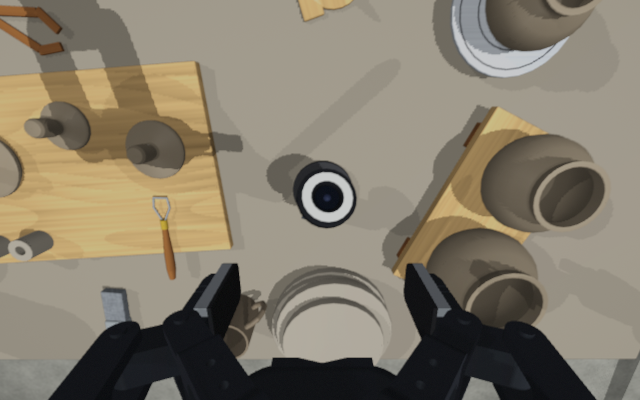

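The wrist view looks almost straight into the lens. The white ring's centre is near pixel (327,198), and lid_a is at (66,126). I'll fit the ring plane and centre.

```bash
python3 - <<'E'
from h import *
s=dict(np.load('w1.npz'));P=cloud(s);hsv=cv2.cvtColor(s['frame'],cv2.COLOR_RGB2HSV)
m=np.zeros((400,640),bool);m[165:232,292:362]=1
w=m&(hsv[...,2]>170)&(hsv[...,1]<40)
q=P[w]
for _ in range(3):
    c=q.mean(0);U,S_,V=np.linalg.svd(q-c,full_matrices=False);r=(q-c)@V[2];q=q[abs(r)<max(.003,2*r.std())]
n=V[2]*np.sign(V[2][2]);print(len(q),c.round(4),n.round(3),'tilt',np.degrees(np.arccos(n[2])).round(1),'az',np.degrees(np.arctan2(n[1],n[0])).round(1),r.std())
k=max(cv2.findContours(w.astype(np.uint8),0,1)[0],key=len);e=cv2.fitEllipse(cv2.convexHull(k));print(e,onz(s,*e[0],.110).round(4))
# lens black hole ellipse
# base: low black pixels
b=m&(hsv[...,2]<70)
# lid a
d=np.hypot(P[...,0]-.4705,P[...,1]+.24)
g=(d<.06)&(P[...,2]>.03)&(P[...,2]<.06);c1,r1=cv2.minEnclosingCircle(P[g][:,:2].astype(np.float32));print('lid disc',c1,2*r1)
g=(d<.05)&(P[...,2]>.078)&(P[...,2]<.1);t=P[g];v,u=np.where(g);print('top',t.mean(0),len(t),u.mean(),v.mean(),onz(s,u.mean(),v.mean(),.084))
dd=np.hypot(P[...,0]-.578,P[...,1]-.138);g=(dd<.08)&(P[...,2]>.006)&(P[...,2]<.03);print('base',cv2.minEnclosingCircle(P[g][:,:2].astype(np.float32)))
E
```

```text
1075 [0.5526 0.1455 0.1122] [-0.548  0.173  0.818] tilt 35.1 az 162.5 0.0007578219551326734
((326.98126220703125, 196.64413452148438), (47.94697189331055, 50.744747161865234), 122.80841064453125) [0.5531 0.1455 0.11  ]
lid disc (0.4655637741088867, -0.24149984121322632) 0.07118615508079529
top [ 0.46576796 -0.238625    0.08339937] 356 34.098314606741575 128.02528089887642 [ 0.46569781 -0.23806694  0.084     ]
base ((0.5693177580833435, 0.1371857225894928), 0.04962136223912239)
```

Lens axis: tilt 35.1° (should be 35), azimuth 162.5°. The ring centre is (0.553,0.1455,0.111), which agrees with the base position. So the focus is ≈ (0.487,0.166,0.208). Next I'll move above lid_a.

>>> {"name": "drive_tool", "arguments": {"deltas": [0.5,-4,0,4,1,-8,1,8,1.5,-12,2,12,2,-16,4,16,2.5,-20,6,17.5,3,-24,8,17.5,4,-28,10,17.5,4.8,-32,12,17.5,5.4,-35.5,13,17.5,5.8,-38.3,13,17.5,5.8,-38.3,13,17.5]}}

```text
t: 2.5
tcp_pos: [0.4652, -0.2425, 0.2006]
tool_rot: [0.155, 0.988, -0.001, -0.001]
force: [0.8, 0.5, -0.1]
finger_gap: 0.999
```

```bash
cat > lid.py <<'E'
from h import *
import sys
from scipy.spatial.transform import Rotation as R
s=snap('wrist',sys.argv[1]);P=cloud(s);q=manip.sense()
M=R.from_quat(q['tool_rot']).as_matrix()
print(q['t'],q['tcp_pos'].round(4),'tooly az',np.degrees(np.arctan2(M[1,1],M[0,1])).round(2),'z',M[:,2].round(4))
d=np.hypot(P[...,0]-.468,P[...,1]+.24)
g=((d<.06)&(P[...,2]>.03)&(P[...,2]<.06)).astype(np.uint8);c1,r1=cv2.minEnclosingCircle(P[g>0][:,:2].astype(np.float32));print('lid disc',c1,2*r1)
g=(d<.05)&(P[...,2]>.078)&(P[...,2]<.1);t=P[g];c2,r2=cv2.minEnclosingCircle(t[:,:2].astype(np.float32));v,u=np.where(g);e=onz(s,u.mean(),v.mean(),.084);print('top',t.mean(0).round(4),c2,2*r2,e.round(4))
print('delta tool cm',(M.T@(np.array([c2[0],c2[1],.05])-q['tcp_pos'])*100).round(2))
E
python3 lid.py w2
```

```text
2.55 [ 0.4651 -0.2405  0.2007] tooly az 72.23 z [-2.e-03 -6.e-04 -1.e+00]
lid disc (0.46603167057037354, -0.24196381866931915) 0.06995473057031631
top [ 0.4647 -0.2416  0.0836] (0.4661138653755188, -0.24214698374271393) 0.026300685480237007 [ 0.4646 -0.2415  0.084 ]
delta tool cm [-0.17 -0.11 15.07]
```

View pics/w2.png

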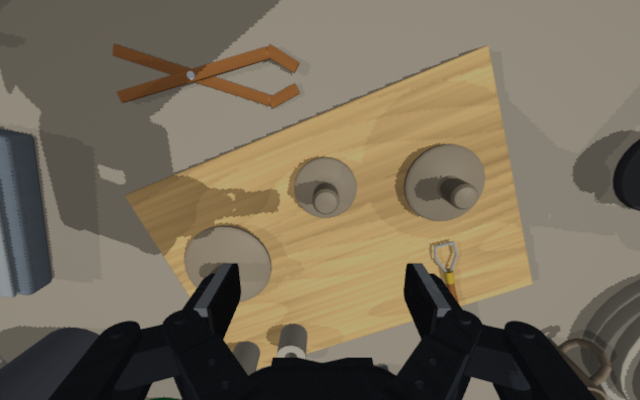

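Knob top at (327,200), midway between the fingers. Disc 70 mm and knob 26 mm, as they should be for lid_a. Descending.

>>> {"name": "drive_tool", "arguments": {"deltas": [0,0,3,0,-0.1,-0.1,6.5,0,-0.2,-0.1,10,0,-0.2,-0.1,12.5,0,-0.2,-0.1,14,0,-0.2,-0.1,14.7,0,-0.2,-0.1,15,0,-0.2,-0.1,15,0]}}

```text
t: 3.35
tcp_pos: [0.4668, -0.2414, 0.0512]
tool_rot: [0.154, 0.988, -0.0, -0.001]
force: [0.0, -0.1, 0.8]
finger_gap: 1.001
```

>>> {"name": "drive_tool", "arguments": {"deltas": [0,0,0,0,0,0,0,0,0,0,0,0,0,0,0,0,0,0,0,0,0,0,0,0,0,0,0,0,0,0,0,0], "hand": 2.0, "squeeze": 40}}

```text
t: 4.15
tcp_pos: [0.467, -0.2417, 0.0515]
tool_rot: [0.154, 0.988, -0.001, -0.0]
force: [0.0, 0.9, 4.8]
finger_gap: 0.293
```

>>> {"name": "drive_tool", "arguments": {"deltas": [0,0,-2,0,0,0,-5,0,0,0,-9,0,-2,1,-13,0,-5,2,-17,0,-8,3,-21,0,-12,4,-25,0,-15,5,-28,0,-18,6,-31,0,-21,7,-33,0,-25,8,-35,0,-28,9,-35,0]}}

```text
t: 5.35
tcp_pos: [0.7639, -0.2411, 0.4043]
tool_rot: [0.154, 0.988, -0.002, 0.003]
force: [1.0, -0.8, -0.7]
finger_gap: 0.291
```

```bash
cat > st.py <<'E'
from h import *
import sys
from scipy.spatial.transform import Rotation as R
q=manip.sense();M=R.from_quat(q['tool_rot']).as_matrix()
print(q['t'],q['tcp_pos'].round(4),'tooly',M[:,1].round(4),'z',M[:,2].round(4),'q',q['q'].round(3),'F',q['force'].round(1),'gap',q['finger_gap'])
for n in sys.argv[1:]:
    k,f=n.split(':');snap(k,f)
E
python3 st.py wrist:w3
```

```text
5.35 [ 0.7639 -0.2411  0.4043] tooly [ 0.3041  0.9526 -0.0023] z [ 0.0045 -0.0039 -1.    ] q [-0.444  0.712  0.621 -0.002  1.803 -1.706] F [ 1.  -0.8 -0.7] gap 0.29075240443457095
```

View pics/w3.png

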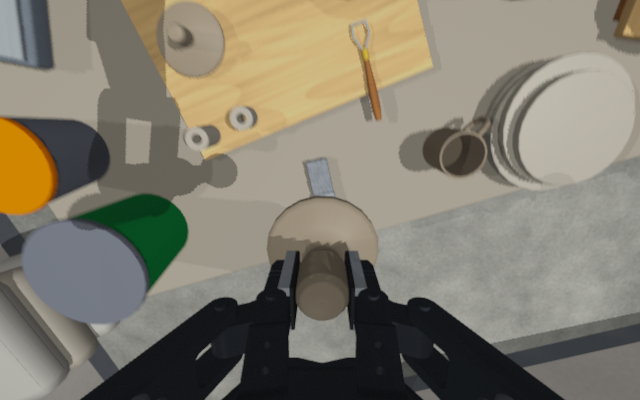

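The lid is held, at (322,270). The moves only turn about tool z, so I need another way to get the 35° tilt. I'll check what the arm does at the edge of its reach, in open air.

>>> {"name": "drive_tool", "arguments": {"deltas": [-4,0,0,0,-8,0,0,0,-12,0,0,0,-16,0,0,0,-20,0,0,0,-24,0,0,0,-24,0,0,0]}}

```text
t: 6.1
tcp_pos: [0.867, -0.2719, 0.3555]
tool_rot: [0.153, 0.988, -0.003, 0.021]
force: [0.4, -0.7, -1.3]
finger_gap: 0.291
```

```bash
python3 st.py
```

```text
6.1 [ 0.867  -0.2719  0.3555] tooly [ 3.019e-01  9.533e-01 -1.000e-04] z [ 0.0411 -0.0131 -0.9991] q [-0.428  0.964  0.218  0.005  1.916 -1.69 ] F [ 0.4 -0.7 -1.3] gap 0.2912674144241182
```

```bash
cat > fk.py <<'E'
import numpy as np
from scipy.optimize import least_squares
D=[([.9745,.5283,1.4336,1.1814],[.25326,.5708,.23055]),([.06,.31,1.51,1.33],[.5245,.1427,.3303]),([-.444,.712,.621,1.803],[.7639,-.2411,.4043]),([-.428,.964,.218,1.916],[.867,-.2719,.3555])]
def fk(p,q):
    L0,z0,L1,a,L2,b,L3=p;q1,q2,q3,q5=q
    return np.array([L0+L1*np.sin(q2+a)+L2*np.sin(q2+q3+b)+L3*np.sin(q2+q3+q5), z0+L1*np.cos(q2+a)+L2*np.cos(q2+q3+b)+L3*np.cos(q2+q3+q5)])
def res(p):
    r=[]
    for q,t in D:
        x=np.cos(q[0])*t[0]+np.sin(q[0])*t[1]
        r+=list(fk(p,q)-[x,t[2]])
    return np.r_[r,1e-3*(p-p0)]
p0=np.array([0,.3,.45,0,.4,0,.25])
if __name__=='__main__':
    for q,t in D: print(np.cos(q[0])*t[0]+np.sin(q[0])*t[1],-np.sin(q[0])*t[0]+np.cos(q[0])*t[1],t[2])
    s=least_squares(res,p0);p=s.x;print(p.round(3),np.abs(s.fun[:8]).max())
    np.save('fkp',p)
    # ik for tilt 35 : tcp = knob +  .019 along tool z
    n=np.array([-.547,.1725,.819]);lens=np.array([.553,.1455,.110]);knob=lens+.17*n;tcp=knob-.018*n
    print('tcp',tcp)
    rad=np.sqrt(tcp[0]**2+tcp[1]**2-.11**2)
    for tilt in (0,15,25,30,35):
        t=np.radians(tilt)
        f=lambda v:fk(p,[0,v[0],v[1],np.pi-t-v[0]-v[1]])-[rad,tcp[2]]
        s=least_squares(f,[.2,1.6],bounds=([-.75,.2],[2.2,2.6]));print(tilt,s.x,np.pi-t-s.x.sum(),s.fun)
E
python3 fk.py
```

```text
0.6145182367159928 0.11099821774905685 0.23055
0.5321130469206313 0.11099209565028494 0.3303
0.7933984929176467 0.11041400018116773 0.4043
0.9016472315526433 0.11247613006080043 0.3555
[-0.     0.373  0.576  0.017  0.409  0.292  0.377] 0.0009146393043593104
tcp [0.469856 0.17172  0.234488]
0 [0.35392546 1.74243003] 1.045237161987623 [-1.77913240e-13 -2.48967513e-14]
15 [0.24647839 1.97314013] 0.6601747472654695 [2.22044605e-16 1.47104551e-15]
25 [0.21237892 2.1312308 ] 0.3616506241668467 [5.24996713e-11 1.49634277e-10]
30 [0.21368432 2.21179472] 0.19251483669838487 [5.26661614e-09 1.23116683e-08]
35 [0.2327215  2.29367215] 0.004333773012119124 [1.19748655e-12 2.51001997e-12]
```

```bash
python3 - <<'E'
import numpy as np
from fk import fk
from scipy.optimize import least_squares
p=np.load('fkp.npy');pw=p.copy();pw[6]=0
n=np.array([-.547,.1725,.819]);n/=np.linalg.norm(n);lens=np.array([.553,.1455,.110]);focus=lens+.12*n
for tilt in(0,10,20,25,30,35):
    t=np.radians(tilt);h=n*[1,1,0];h/=np.linalg.norm(h);m=np.cos(t)*np.array([0,0,1])+np.sin(t)*h
    g=focus+.05*n; tcp=g-.018*m; w=tcp+p[6]*m
    q1=np.arctan2(w[1],w[0])-np.arcsin(.111/np.hypot(w[0],w[1]));rad=np.sqrt(w[0]**2+w[1]**2-.111**2)
    s=least_squares(lambda v:fk(pw,[0,v[0],v[1],0])-[rad,w[2]],[.2,1.8],bounds=([-.75,.2],[2.2,2.6]))
    q2,q3=s.x;A=q2+q3;e=np.array([np.cos(q1),np.sin(q1),0]);z=np.array([0,0,1]);y=np.cross(z,e)
    f=np.sin(A)*e+np.cos(A)*z; perp=np.cos(A)*e-np.sin(A)*z # q5 increases angle
    d=-m; print(tilt,'tcp',tcp.round(3),'q1',q1.round(3),'q2',q2.round(3),'q3',q3.round(3),'q5',np.arccos(d@f).round(3),'q4~+-',np.arctan2(d@y,d@perp).round(3),abs(s.fun).max().round(5))
E
```

```text
0 tcp [0.46  0.175 0.231] q1 0.136 q2 0.347 q3 1.766 q5 1.029 q4~+- 0.0 0.0
10 tcp [0.463 0.174 0.232] q1 0.198 q2 0.292 q3 1.881 q5 0.819 q4~+- -0.115 0.0
20 tcp [0.466 0.173 0.232] q1 0.274 q2 0.265 q3 1.994 q5 0.613 q4~+- -0.332 0.0
25 tcp [0.467 0.173 0.233] q1 0.317 q2 0.265 q3 2.049 q5 0.524 q4~+- -0.515 0.0
30 tcp [0.469 0.172 0.234] q1 0.364 q2 0.276 q3 2.103 q5 0.458 q4~+- -0.777 0.0
35 tcp [0.47  0.172 0.235] q1 0.413 q2 0.299 q3 2.154 q5 0.435 q4~+- -1.11 0.0
```

With q4 about 1.1, the model says the full tool tilt of 35° can be reached at the lens within the joint ranges. Over-reaching outward tilts the tool in exactly the wanted azimuth (-17.6°). I'll keep pulling outward in small steps.

>>> {"name": "drive_tool", "arguments": {"deltas": [-10,0,-3,0,-20,0,-6,0,-30,0,-8,0,-30,0,-8,0]}}

```text
t: 6.5
tcp_pos: [0.8807, -0.2766, 0.3481]
tool_rot: [0.153, 0.987, -0.006, 0.04]
force: [0.3, -0.3, -1.2]
finger_gap: 0.291
```

```bash
python3 st.py
```

```text
6.5 [ 0.8807 -0.2766  0.3481] tooly [ 3.019e-01  9.533e-01 -1.000e-04] z [ 0.0771 -0.0246 -0.9967] q [-0.428  0.973  0.219  0.01   1.869 -1.689] F [ 0.3 -0.3 -1.2] gap 0.2914038314997762
```

>>> {"name": "drive_tool", "arguments": {"deltas": [-60,0,0,0,-60,0,0,0]}}

```text
t: 6.7
tcp_pos: [0.8999, -0.2829, 0.3258]
tool_rot: [0.152, 0.987, -0.009, 0.058]
force: [0.3, 0.2, -0.6]
finger_gap: 0.289
```

```bash
python3 st.py
```

```text
6.7 [ 0.8999 -0.2829  0.3258] tooly [ 3.019e-01  9.533e-01 -3.000e-04] z [ 0.1122 -0.0358 -0.993 ] q [-0.427  0.999  0.219  0.014  1.806 -1.687] F [ 0.3  0.2 -0.6] gap 0.28869740603511573
```

>>> {"name": "drive_tool", "arguments": {"deltas": [-60,0,-10,0,-60,0,-10,0]}}

```text
t: 6.9
tcp_pos: [0.912, -0.2869, 0.3203]
tool_rot: [0.152, 0.985, -0.012, 0.076]
force: [-1.3, -0.7, -0.9]
finger_gap: 0.294
```

>>> {"name": "drive_tool", "arguments": {"deltas": [-60,0,-10,0,-60,0,-10,0]}}

```text
t: 7.1
tcp_pos: [0.9227, -0.2905, 0.3217]
tool_rot: [0.152, 0.984, -0.015, 0.094]
force: [0.5, -0.4, -0.6]
finger_gap: 0.289
```

>>> {"name": "drive_tool", "arguments": {"deltas": [-60,0,-10,0,-60,0,-10,0]}}

```text
t: 7.3
tcp_pos: [0.9325, -0.2937, 0.3254]
tool_rot: [0.152, 0.982, -0.017, 0.112]
force: [0.8, 0.9, -1.7]
finger_gap: 0.288
```

```bash
python3 st.py
```

```text
7.3 [ 0.9325 -0.2937  0.3254] tooly [ 0.3019  0.9533 -0.    ] z [ 0.2154 -0.0682 -0.9741] q [-0.427  1.006  0.219  0.027  1.691 -1.685] F [ 0.8  0.9 -1.7] gap 0.2879783217387542
```

>>> {"name": "drive_tool", "arguments": {"deltas": [-60,0,0,0,-60,0,0,0]}}

```text
t: 7.5
tcp_pos: [0.9463, -0.2982, 0.3187]
tool_rot: [0.151, 0.98, -0.02, 0.131]
force: [-0.1, -0.5, -1.1]
finger_gap: 0.29
```

>>> {"name": "drive_tool", "arguments": {"deltas": [-60,0,0,0,-60,0,0,0]}}

```text
t: 7.7
tcp_pos: [0.9586, -0.3022, 0.3142]
tool_rot: [0.151, 0.977, -0.023, 0.149]
force: [-0.2, 0.6, -0.8]
finger_gap: 0.294
```

>>> {"name": "drive_tool", "arguments": {"deltas": [-60,0,0,0,-60,0,0,0]}}

```text
t: 7.9
tcp_pos: [0.9694, -0.3058, 0.3147]
tool_rot: [0.151, 0.974, -0.026, 0.167]
force: [-0.2, 0.3, -1.4]
finger_gap: 0.295
```

>>> {"name": "drive_tool", "arguments": {"deltas": [-60,0,5,0,-60,0,5,0]}}

```text
t: 8.1
tcp_pos: [0.9814, -0.3097, 0.3119]
tool_rot: [0.15, 0.971, -0.029, 0.185]
force: [-1.0, 0.9, -1.5]
finger_gap: 0.291
```

```bash
python3 st.py
```

```text
8.1 [ 0.9814 -0.3097  0.3119] tooly [0.3018 0.9534 0.    ] z [ 0.3503 -0.1109 -0.9301] q [-0.426  1.035  0.219  0.044  1.514 -1.685] F [-1.   0.9 -1.5] gap 0.290974694899692
```

>>> {"name": "drive_tool", "arguments": {"deltas": [-60,0,5,0,-60,0,5,0]}}

```text
t: 8.3
tcp_pos: [0.9922, -0.3131, 0.312]
tool_rot: [0.149, 0.967, -0.031, 0.202]
force: [0.1, -0.2, -1.2]
finger_gap: 0.29
```

>>> {"name": "drive_tool", "arguments": {"deltas": [-60,0,5,0,-60,0,5,0]}}

```text
t: 8.5
tcp_pos: [1.0016, -0.3162, 0.3162]
tool_rot: [0.149, 0.963, -0.034, 0.22]
force: [0.0, -0.6, -0.4]
finger_gap: 0.288
```

>>> {"name": "drive_tool", "arguments": {"deltas": [-60,0,5,0,-60,0,5,0]}}

```text
t: 8.7
tcp_pos: [1.0104, -0.3191, 0.324]
tool_rot: [0.148, 0.959, -0.037, 0.238]
force: [0.0, 0.6, -1.6]
finger_gap: 0.288
```

>>> {"name": "drive_tool", "arguments": {"deltas": [-60,0,5,0,-60,0,5,0]}}

```text
t: 8.9
tcp_pos: [1.0182, -0.3216, 0.3349]
tool_rot: [0.147, 0.954, -0.04, 0.257]
force: [0.7, 0.1, -0.3]
finger_gap: 0.29
```

>>> {"name": "drive_tool", "arguments": {"deltas": [-60,0,5,0,-60,0,5,0]}}

```text
t: 9.1
tcp_pos: [1.0249, -0.3238, 0.3486]
tool_rot: [0.147, 0.949, -0.042, 0.275]
force: [-0.2, 0.6, -2.0]
finger_gap: 0.291
```

```bash
python3 st.py
```

```text
9.1 [ 1.0249 -0.3238  0.3486] tooly [3.018e-01 9.534e-01 1.000e-04] z [ 0.51   -0.1613 -0.8449] q [-0.427  1.023  0.219  0.066  1.34  -1.688] F [-0.2  0.6 -2. ] gap 0.29146622425787105
```

>>> {"name": "drive_tool", "arguments": {"deltas": [-60,0,10,0,-60,0,10,0]}}

```text
t: 9.3
tcp_pos: [1.0328, -0.3264, 0.358]
tool_rot: [0.146, 0.944, -0.045, 0.293]
force: [-0.1, 0.4, -1.7]
finger_gap: 0.29
```

>>> {"name": "drive_tool", "arguments": {"deltas": [-1.2,0,0.3,0,-1.2,0,0.3,0]}}

```text
t: 9.5
tcp_pos: [1.0346, -0.3269, 0.3593]
tool_rot: [0.146, 0.943, -0.046, 0.297]
force: [-0.2, 0.4, -0.7]
finger_gap: 0.292
```

```bash
python3 st.py
```

```text
9.5 [ 1.0346 -0.3269  0.3593] tooly [ 0.3017  0.9534 -0.    ] z [ 0.5464 -0.1729 -0.8195] q [-0.428  1.019  0.219  0.072  1.297 -1.69 ] F [-0.2  0.4 -0.7] gap 0.2915487674101501
```

The tool axis is now (0.546,-0.173,-0.820), exactly opposite the viewing direction. Next I'll check the joint path to the focus before moving.

```bash
cat > path.py <<'E'
import numpy as np
from fk import fk
from scipy.optimize import least_squares
p=np.load('fkp.npy');pw=p.copy();pw[6]=0
m=np.array([-.5464,.1729,.8195])
X=np.array([m[2]*-.9535,m[2]*.3017,-.5731])  # tool x
def ik(tcp):
    w=tcp+p[6]*m
    q1=np.arctan2(w[1],w[0])-np.arcsin(.111/np.hypot(w[0],w[1]));rad=np.sqrt(w[0]**2+w[1]**2-.111**2)
    s=least_squares(lambda v:fk(pw,[0,v[0],v[1],0])-[rad,w[2]],[.3,1.5],bounds=([-.75,.2],[2.2,2.6]))
    q2,q3=s.x;A=q2+q3;e=np.array([np.cos(q1),np.sin(q1),0]);z=np.array([0,0,1]);y=np.cross(z,e)
    f=np.sin(A)*e+np.cos(A)*z;pr=np.cos(A)*e-np.sin(A)*z;d=-m
    return np.r_[q1,q2,q3,np.arctan2(d@y,d@pr),np.arccos(d@f),abs(s.fun).max()]
M=np.c_[X,[.3017,.9534,0],-m]
a=np.array([1.0346,-.3269,.3593])
for t in [a,(.95,-.25,.42),(.85,-.15,.42),(.75,-.05,.4),(.65,.03,.38),(.55,.1,.36),(.5,.15,.34),(.47,.172,.33),(.47,.172,.235)]:
    t=np.array(t);print(t,ik(t).round(3),'delta cm',((M.T@(t-a))*100).round(1))
E
python3 path.py
```

```text
[ 1.0346 -0.3269  0.3593] [-0.434  0.9    0.514  0.081  1.123  0.   ] delta cm [0. 0. 0.]
[ 0.95 -0.25  0.42] [-0.389  0.66   0.848  0.055  1.026  0.   ] delta cm [  5.    4.8 -10.9]
[ 0.85 -0.15  0.42] [-0.303  0.457  1.215 -0.003  0.86   0.   ] delta cm [ 15.3  11.3 -18.1]
[ 0.75 -0.05  0.4 ] [-0.178  0.306  1.513 -0.112  0.719  0.   ] delta cm [ 26.8  17.8 -23.7]
[0.65 0.03 0.38] [-0.036  0.186  1.745 -0.262  0.634  0.   ] delta cm [ 37.7  22.4 -28.9]
[0.55 0.1  0.36] [ 0.152  0.095  1.926 -0.459  0.611  0.   ] delta cm [ 48.4  26.1 -33.9]
[0.5  0.15 0.34] [ 0.322  0.097  1.992 -0.61   0.629  0.   ] delta cm [ 54.7  29.3 -35.9]
[0.47  0.172 0.33 ] [ 0.414  0.099  2.026 -0.677  0.648  0.   ] delta cm [ 58.1  30.5 -37.1]
[0.47  0.172 0.235] [ 0.414  0.298  2.152 -1.103  0.437  0.   ] delta cm [ 63.6  30.5 -29.3]
```

>>> {"name": "drive_tool", "arguments": {"deltas": [2,2,-4,0,5,5,-8,0,9,7,-12,0,13,10,-16,0,17,12,-19,0,21,15,-21,0,25,17,-23,0,29,19,-25,0,33,21,-27,0,37,22,-29,0,41,24,-31,0,41,24,-31,0]}}

```text
t: 10.7
tcp_pos: [0.6136, 0.0589, 0.3777]
tool_rot: [0.145, 0.943, -0.046, 0.296]
force: [0.6, 0.3, -0.7]
finger_gap: 0.289
```

```bash
python3 st.py wrist:w4 side:s4
```

```text
10.7 [0.6136 0.0589 0.3777] tooly [0.3006 0.9537 0.    ] z [ 0.5447 -0.1717 -0.8209] q [-0.003  0.196  1.689 -0.271  0.688 -1.108] F [ 0.6  0.3 -0.7] gap 0.2889959300178872
```

View pics/w4.png

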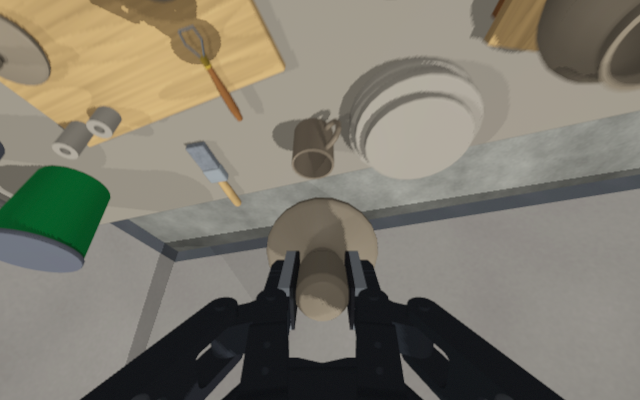

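View pics/s4.png

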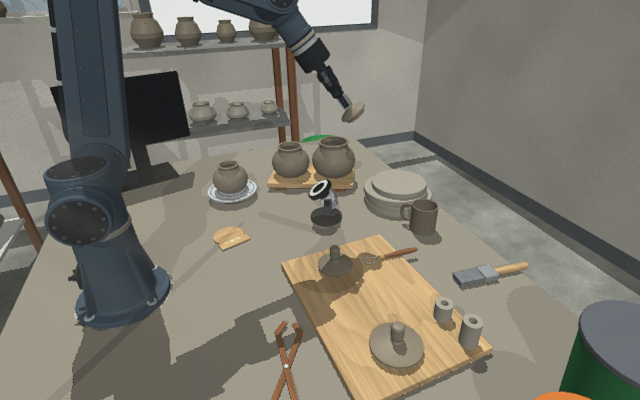

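The side view shows the lid at (353,112), tilted with the gripper. In the wrist view it sits as at pick-up, with no slip. Next, above the focus and then down.

>>> {"name": "drive_tool", "arguments": {"deltas": [3,1.2,-1.2,0,6,2.4,-2.2,0,9,3.5,-3.2,0,12,4.6,-4.2,0,15,5.7,-5.2,0,16.8,6.4,-5.9,0,16.8,6.4,-5.9,0]}}

```text
t: 11.5
tcp_pos: [0.4672, 0.1729, 0.3298]
tool_rot: [0.143, 0.944, -0.045, 0.295]
force: [2.0, -0.4, -1.1]
finger_gap: 0.291
```

```bash
cat > go.py <<'E'
from h import *
from scipy.spatial.transform import Rotation as R
q=manip.sense();M=R.from_quat(q['tool_rot']).as_matrix()
n=np.array([-.5470,.1725,.8192]);n/=np.linalg.norm(n);L=np.array([.5531,.1455,.110])
T=L+.1535*n
print(q['t'],q['tcp_pos'].round(4),'z',M[:,2].round(4),'ang',np.degrees(np.arccos(-M[:,2]@n)).round(2),q['q'].round(3),'delta',(M.T@(T-q['tcp_pos'])*100).round(2))
E
python3 go.py
```

```text
11.5 [0.4672 0.1729 0.3298] z [ 0.5435 -0.1692 -0.8222] ang 0.32 [ 0.333  0.118  1.94  -0.583  0.66  -0.547] delta [ 5.18 -0.03  7.86]
```

>>> {"name": "drive_tool", "arguments": {"deltas": [1,0,1.5,0,2,0,3,0,3,0,4.5,0,4,0,6,0,4.7,0,7.1,0,5.2,0,7.8,0,5.2,0,7.9,0,5.2,0,7.9,0,5.2,0,7.9,0]}}

```text
t: 12.4
tcp_pos: [0.4706, 0.1722, 0.2362]
tool_rot: [0.143, 0.943, -0.045, 0.296]
force: [-0.5, 0.3, -1.7]
finger_gap: 0.294
```

```bash
python3 go.py; python3 st.py side:s5 scene:c5 wrist:w5; python3 -c "
import cv2
a=cv2.imread('pics/s5.png')[100:235,260:420];cv2.imwrite('pics/s5z.png',cv2.resize(a,None,fx=4,fy=4,interpolation=0))
a=cv2.imread('pics/c5.png')[130:280,300:460];cv2.imwrite('pics/c5z.png',cv2.resize(a,None,fx=4,fy=4,interpolation=0))"
```

```text
12.4 [0.4706 0.1722 0.2362] z [ 0.5451 -0.1689 -0.8212] ang 0.26 [ 0.328  0.29   2.067 -0.924  0.434 -0.155] delta [ 0.13 -0.06 -0.04]
12.4 [0.4706 0.1722 0.2362] tooly [2.968e-01 9.549e-01 5.000e-04] z [ 0.5451 -0.1689 -0.8212] q [ 0.328  0.29   2.067 -0.924  0.434 -0.155] F [-0.5  0.3 -1.7] gap 0.2944353087866729
```

View pics/s5z.png

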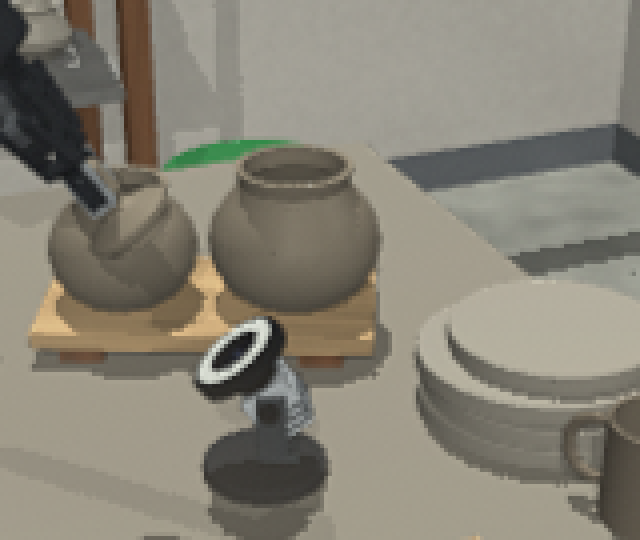

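View pics/c5z.png

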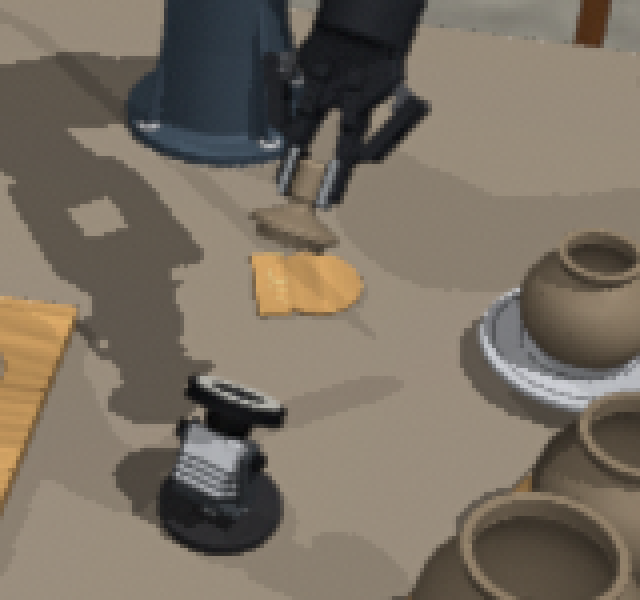

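View pics/w5.png

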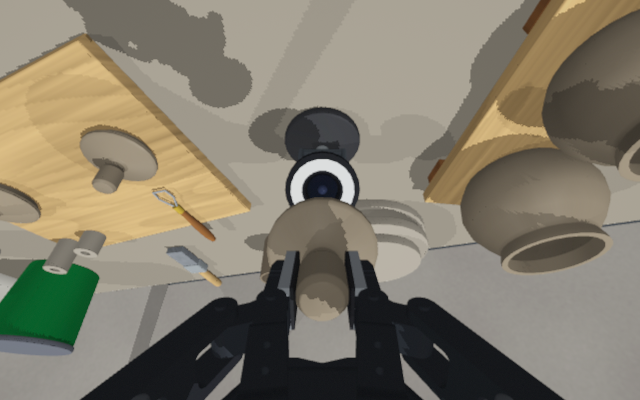

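In the wrist view the lens ring (322,190) sits straight beyond the lid (322,240). In the scene view the lid faces the lens. Next I'll check this numerically in the tool frame.

```bash
cat > chk.py <<'E'
from h import *
import sys
from scipy.spatial.transform import Rotation as R
s=dict(np.load(sys.argv[1]+'.npz'));q=manip.sense();M=R.from_quat(q['tool_rot']).as_matrix()
P=(cloud(s)-q['tcp_pos'])@M   # tool coords
hsv=cv2.cvtColor(s['frame'],cv2.COLOR_RGB2HSV)
m=np.zeros((400,640),bool);m[145:206,280:365]=1
w=m&(hsv[...,2]>190)&(hsv[...,1]<40)&(P[...,2]>.10)&(P[...,2]<.19)
p=P[w]
for _ in range(3):
    c=p.mean(0);V=np.linalg.svd(p-c,full_matrices=False)[2];r=(p-c)@V[2];p=p[abs(r)<max(.003,2*r.std())]
n=V[2]*np.sign(-V[2][2]);print('ring normal in tool',n.round(4),'off',np.degrees(np.arccos(-n[2])).round(2),len(p))
# ring circle fit (outer/inner edge mean): algebraic fit on outline points
def circ(xy):
    A=np.c_[2*xy,np.ones(len(xy))];a=np.linalg.lstsq(A,(xy**2).sum(1),rcond=None)[0];return a[:2],np.sqrt(a[2]+a[:2]@a[:2])
k=max(cv2.findContours(w.astype(np.uint8),cv2.RETR_EXTERNAL,cv2.CHAIN_APPROX_NONE)[0],key=len)[:,0]
pl=[P[v,u] for u,v in k if v<196 and abs((P[v,u]-c)@V[2])<.004]
pl=np.array(pl);print('ring circle',circ(pl[:,:2]),'z',c[2],len(pl))
# lid rim: disc points z in tool 0.0..0.04, contour upper arc
g=((P[...,2]>.0)&(P[...,2]<.045)&(np.hypot(P[...,0],P[...,1])<.05)).astype(np.uint8);g[:190]=0
k=max(cv2.findContours(g,cv2.RETR_EXTERNAL,cv2.CHAIN_APPROX_NONE)[0],key=len)[:,0]
rim=np.array([P[v,u] for u,v in k if v<248 and 0<P[v,u][2]<.045 and np.hypot(*P[v,u][:2])>.028])
V=np.linalg.svd(rim-rim.mean(0),full_matrices=False)[2];print('rim n',V[2].round(3),'circle',circ(rim[:,:2]),'z',rim[:,2].mean(),rim[:,2].std(),len(rim))
E
python3 chk.py w5
```

```text
ring normal in tool [ 0.0014  0.0032 -1.    ] off 0.2 1137
ring circle (array([ 0.00332073, -0.00128984]), np.float64(0.02727439024008367)) z 0.15158514245678723 169
rim n [ 0.165 -0.002 -0.986] circle (array([-0.00148073, -0.00150048]), np.float64(0.03424861433752514)) z 0.019437972020738117 0.00190491292829692 150
```

```bash
cat >> chk.py <<'E'
print('--knob')
g=(P[...,2]<-.024)&(P[...,2]>-.038)&(np.hypot(P[...,0],P[...,1])<.016)
p=P[g]
for _ in range(4):
    c=p.mean(0);V=np.linalg.svd(p-c,full_matrices=False)[2];r=(p-c)@V[2];p=p[abs(r)<max(.001,1.5*r.std())]
print('top n',V[2].round(3),c.round(4),len(p),r.std(),cv2.minEnclosingCircle(p[:,:2].astype(np.float32)))
# lens as seen from scene & side
for f in sys.argv[2:]:
    s=dict(np.load(f+'.npz'));Q=(cloud(s)-q['tcp_pos'])@M
    g=(Q[...,2]>.005)&(Q[...,2]<.045)&(np.hypot(Q[...,0],Q[...,1])<.06);a=Q[g]
    print(f,'lid pts',len(a),a.min(0).round(4),a.max(0).round(4))
    hs=cv2.cvtColor(s['frame'],cv2.COLOR_RGB2HSV)
    w=(hs[...,2]>150)&(hs[...,1]<60)&(Q[...,2]>.14)&(Q[...,2]<.165)&(np.hypot(Q[...,0],Q[...,1])<.045)
    a=Q[w];print('ring',len(a),a.mean(0).round(4),cv2.minEnclosingCircle(a[:,:2].astype(np.float32)))
    w=(Q[...,2]>.14)&(Q[...,2]<.175)&(np.hypot(Q[...,0],Q[...,1])<.06);a=Q[w];print('black ring',len(a),cv2.minEnclosingCircle(a[:,:2].astype(np.float32)))
E
python3 chk.py w5 c5 s5
```

```text
ring normal in tool [ 0.0014  0.0032 -1.    ] off 0.2 1137
ring circle (array([ 0.00332073, -0.00128984]), np.float64(0.02727439024008367)) z 0.15158514245678723 169
rim n [ 0.165 -0.002 -0.986] circle (array([-0.00148073, -0.00150048]), np.float64(0.03424861433752514)) z 0.019437972020738117 0.00190491292829692 150
--knob
top n [ 0.122  0.002 -0.993] [ 0.0014 -0.0013 -0.0329] 1490 0.0008469360308546436 ((0.0007605286664329469, -1.7243590264115483e-05), 0.015571687370538712)
c5 lid pts 176 [-0.0392 -0.0295  0.0056] [0.0073 0.0344 0.0344]
ring 34 [0.0017 0.0015 0.1544] ((0.001363951712846756, 0.002150921383872628), 0.037631966173648834)
black ring 213 ((-0.003412691643461585, 0.0026191577780991793), 0.04242124408483505)
s5 lid pts 221 [-0.0378 -0.0357  0.0053] [0.0316 0.0266 0.0326]
ring 92 [-0.0008  0.0018  0.1533] ((0.0015141122275963426, 0.003163420595228672), 0.03708426281809807)
black ring 308 ((-0.0006969015230424702, -0.001333617139607668), 0.04158789664506912)
```

```bash
cat > tilt.py <<'E'
from h import *
from scipy.spatial.transform import Rotation as R
def Mz(z,y):
    z=np.array(z);y=np.array(y);return np.c_[np.cross(y,z),y,z]
S={'w3':([.7639,-.2411,.4043],Mz([.0045,-.0039,-1],[.3041,.9526,-.0023])),
'w4':([.6136,.0589,.3777],Mz([.5447,-.1717,-.8209],[.3006,.9537,0])),
'w5':([.4706,.1722,.2362],Mz([.5451,-.1689,-.8212],[.2968,.9549,.0005]))}
# camera in tool frame
for k,(t,M) in S.items():
    s=dict(np.load(k+'.npz'));P=(cloud(s)-t)@M
    C=(-s['R'].T@s['t']-t)@M;print(k,'cam in tool',C.round(4),'axis',(s['R'][2]@M).round(4))
    def fit(g):
        p=P[g]
        for _ in range(4):
            c=p.mean(0);V=np.linalg.svd(p-c,full_matrices=False)[2];r=(p-c)@V[2];p=p[abs(r)<max(.001,1.5*r.std())]
        return (V[2]*-np.sign(V[2][2])).round(3),c.round(4),len(p),r.std().round(5)
    g=(P[...,2]<-.024)&(P[...,2]>-.038)&(np.hypot(P[...,0],P[...,1])<.016);print(' top',fit(g))
    g=(P[...,2]<-.028)&(P[...,2]>-.038)&(np.hypot(P[...,0]-.001,P[...,1]+.001)<.008);print(' top centre',fit(g))
    print('  column depth profile x,z', [tuple(P[v,322][[0,2]].round(4)) for v in range(194,330,6)])
E
python3 tilt.py
```

```text
w3 cam in tool [ 0.0848 -0.0012 -0.1438] axis [-3.247e-01 -8.000e-04  9.458e-01]
 top (array([ 0.107, -0.007, -0.994]), array([ 0.0026, -0.0014, -0.0326]), 1471, np.float64(0.00086))
 top centre (array([ 0.017,  0.01 , -1.   ]), array([ 0.0012, -0.0011, -0.0333]), 745, np.float64(0.00045))
  column depth profile x,z [(np.float64(-0.0725), np.float64(0.3844)), (np.float64(0.0336), np.float64(0.0159)), (np.float64(0.0303), np.float64(0.0148)), (np.float64(0.0273), np.float64(0.013)), (np.float64(0.0242), np.float64(0.0112)), (np.float64(0.0208), np.float64(0.0106)), (np.float64(0.0178), np.float64(0.0089)), (np.float64(0.0142), np.float64(0.0085)), (np.float64(0.0121), np.float64(0.005)), (np.float64(0.0105), np.float64(0.0006)), (np.float64(0.013), np.float64(-0.011)), (np.float64(0.0127), np.float64(-0.0166)), (np.float64(0.0131), np.float64(-0.023)), (np.float64(0.0133), np.float64(-0.0285)), (np.float64(0.0116), np.float64(-0.0308)), (np.float64(0.0095), np.float64(-0.0324)), (np.float64(0.0066), np.float64(-0.0328)), (np.float64(0.0042), np.float64(-0.0339)), (np.float64(0.0009), 
[... 2092 characters left out ...]
t64(0.0085)), (np.float64(0.0144), np.float64(0.0065)), (np.float64(0.0113), np.float64(0.0051)), (np.float64(0.0094), np.float64(0.0013)), (np.float64(0.0124), np.float64(-0.0111)), (np.float64(0.012), np.float64(-0.0166)), (np.float64(0.0128), np.float64(-0.0236)), (np.float64(0.0129), np.float64(-0.0291)), (np.float64(0.0108), np.float64(-0.0309)), (np.float64(0.0098), np.float64(-0.034)), (np.float64(0.0061), np.float64(-0.0332)), (np.float64(0.0026), np.float64(-0.0328)), (np.float64(-0.0004), np.float64(-0.0331)), (np.float64(-0.0028), np.float64(-0.0344)), (np.float64(-0.0063), np.float64(-0.0341)), (np.float64(-0.0106), np.float64(-0.0331)), (np.float64(-1.3324), np.float64(1.4578))]
```

The knob's side profile is parallel to the tool axis, at the same x in w3 and w5 within 0.5 mm, so the lid has not swivelled. The distance comes out at 119–120 mm and the angle at 0.2–0.3°. Lateral readings suggest a nudge of about 2 mm along +x.

>>> {"name": "drive_tool", "arguments": {"deltas": [0.1,0,0,0,0.2,0,0,0,0.2,0,0,0,0.2,0,0,0,0.2,0,0,0,0.2,0,0,0]}}

```text
t: 13.15
tcp_pos: [0.4683, 0.1728, 0.2349]
tool_rot: [0.143, 0.944, -0.045, 0.295]
force: [0.3, 0.2, -1.0]
finger_gap: 0.294
```

```bash
python3 st.py wrist:w6 scene:c6; python3 go.py; python3 chk.py w6 c6 | head -4
```

```text
13.15 [0.4683 0.1728 0.2349] tooly [2.962e-01 9.551e-01 2.000e-04] z [ 0.5448 -0.1688 -0.8214] q [ 0.331  0.291  2.072 -0.933  0.432 -0.143] F [ 0.3  0.2 -1. ] gap 0.29387737880632103
13.25 [0.4683 0.1728 0.2349] z [ 0.5447 -0.1688 -0.8214] ang 0.28 [ 0.331  0.291  2.072 -0.933  0.432 -0.143] delta [-0.14 -0.05 -0.01]
ring normal in tool [ 0.0036  0.0015 -1.    ] off 0.22 1076
ring circle (array([ 0.00156517, -0.00130496]), np.float64(0.02705070222345082)) z 0.15158250303712 160
rim n [ 0.17   0.004 -0.985] circle (array([-0.00127315, -0.0015033 ]), np.float64(0.03427912656103104)) z 0.019422420637128582 0.0019585070340554104 150
--knob
```

View pics/c6.png

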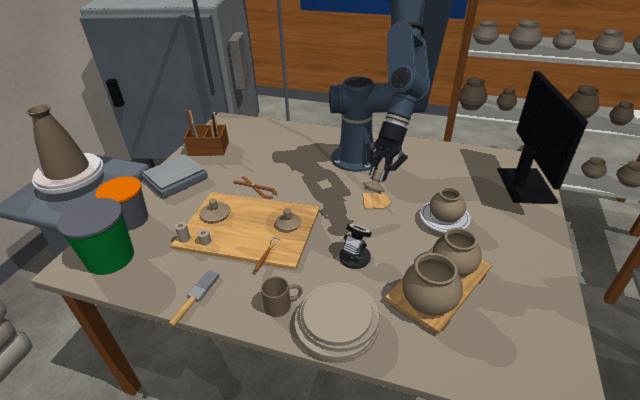

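The scene view shows the lid held in front of the lens, near (376,187). The other lids, props, tool and jars are where they were. The two centring estimates differ, and the current pose lies between them. Handing in.

```bash
python3 -c "
from station import manip
print(abs(manip.sense()['qd']).max());print(manip.sign_off())"
```

```text
0.0013672500439439064
the job is handed in; nothing more can be done
None
```

The small lid (lid_a) is held by its knob in front of the inspection camera, underside facing the lens, and I handed the job in at about 13.3 s of the 38 s. The jar on the turntable is jar_a: its rim measured about 75 mm across, with its top 127 mm above the bench.

The moves cannot tilt the tool directly. After lifting the lid, I pulled outward past the arm's reach in small steps. This tilted the tool by 35° in the direction I needed. I then carried the lid to the focus point from above.

**What the last checks showed**
- **Distance:** 119–120 mm from the lens to the lid's underside.
- **Squareness:** the tool axis is 0.2–0.3° off the lens axis. The knob's side profile showed no swivel in the grip.
- **Stillness:** the arm was still at hand-in, and the grip was steady at 40 N.
- **Surroundings:** nothing else on the boards looked moved in the last picture, and the camera was not touched.

**What disagreed or was unclear**
- **Centring:** the first lens measurement and the last wrist picture disagree by about 3–4 mm along tool x. I stopped between them, so centring is good to about 2–3 mm.
- **Lid angle:** plane fits to the knob top and lid rim suggested a 7–10° lean. I discounted them because the knob edge is rounded and only part of each is visible. The knob-top fit gave nearly the same lean right after pick-up.
- **Joint range:** while tilting, joint 3 rested at its lower stop and read 0.218–0.219 against the listed 0.22. That listed limit may be rounded, and I could not confirm whether the reading counts as passing the range.

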